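# Hang the sampling dipper back between its neighbours

### The job

Take the small dipper standing on the drip tray and hang it on the rack in the empty place between the two big dippers: lower it upright through the gap between them, feel for the notch in the sprung block on the bar, and let its hook drop fully home in the notch before letting go. Be gentle: never press the block down more than 7 mm (about 10 N), do not push hard on the hanging dippers or dislodge them, and leave everything else where it is.

Things in the scene. Friction and masses are not known exactly. Their poses are not given: they have to be found in the camera images.
- dip_grip (a point): point in the black grip tab of the small steel dipper to be hung, which stands on the drip tray (200 g). Tab 10 mm thick (x), 16 wide (y), 173 to 215 mm above the cup's bottom; this point 194 mm above it, on the tab's axis. x: from cup to hook, z: up. Fingers on the tab's +x and -x faces stay clear of the neighbours at the rack
- dip_hook (a point): middle of the underside of that dipper's hook crest, 160 mm above the cup's bottom, 10.5 mm to +x of and 34 below dip_grip; same axes. Hook of flat strap 8 mm wide (y), bent to +x and open downward: throat 17 mm (x), tip 12 mm below the crest, crest 5 mm thick
- dip: that dipper, its origin at the centre of its cup's underside, same axes. Round cup 44 mm across, 45 high; upright strap 4 mm thick (x), 8 wide, at the cup's +x rim (strap and tab axis at x = 24 mm), up past the hook to the tab
- rack: fixed steel hanging rack. Origin on the table under the bar's middle; y along the bar, z up, cups hang on its -x side. Bar 6 mm thick, top at z = 190 mm; posts at y = +-182 mm, 202 high. Backrest bar, front face at x = -7, z 69 to 81 mm, keeps hanging straps upright. Big dippers hang at y = +-56 mm: 54 mm gap between their cups; a small one at y = 120. Their tabs end at z = 233 mm
- rack_gap (a point): middle of the empty place, at the height of the unpressed top of the grey sprung block on the bar (210 mm). Block 10 mm thick (x), 60 long (y), with one notch mid-length, 12 wide (y), 10 deep. The notch is NOT here but 5 to 8 mm away along y, on either side: find it by feel or sight. Hung home, dip_hook is in the notch about 11 mm below this height, its x along the rack's x
- block (a joint): how far the sprung block is pressed down: 0 free to 9 mm (stop); spring 1500 N/m, so the dipper's own weight sinks it about 1.3 mm and 6 mm takes 9 N
- bigA_hook (a point): big dipper hanging on the left (y = +56 mm of the rack), loose on the bar: middle of the underside of its hook's crest. Same shape as the one to hang, but cup 58 mm across, 260 g, tab 30 mm tall; free to sway a little between small lugs; must stay hung
- bigA_cup (a point): centre of that dipper's cup, 22 mm above its bottom
- bigA: that dipper, with its origin at the centre of the cup's underside
- bigB_hook (a point): big dipper hanging on the right (y = -56 mm), loose on the bar: middle of the underside of its hook's crest. Same shape as the one to hang, but cup 58 mm across, 260 g, tab 30 mm tall; free to sway a little between small lugs; must stay hung
- bigB_cup (a point): centre of that dipper's cup, 22 mm above its bottom
- bigB: that dipper, with its origin at the centre of the cup's underside
- outer_hook (a point): small dipper hanging furthest left (y = +120 mm), loose on the bar: middle of the underside of its hook's crest. Same shape as the one to hang, 200 g, tab 30 mm tall; free to sway a little between small lugs; must stay hung
- outer_cup (a point): centre of that dipper's cup, 22 mm above its bottom
- outer: that dipper, with its origin at the centre of the cup's underside
- tinlid: white tin lid 72 mm across, 8 mm high, lying on the drip tray beside the dipper; bystander, to be left alone; origin at its underside
- tinA: tall steel tin 84 mm across, 160 mm high; bystander, to be left alone; origin at its underside
- tinB: second such tin; bystander, to be left alone; origin at its underside
- pail: white plastic pail 110 mm across, 110 mm high; bystander, to be left alone; origin at its underside
- jar: amber glass jar 54 mm across, 70 mm high; bystander, to be left alone; origin at its underside
- spat: spatula 200 mm long, lying right of the rack; bystander, to be left alone; origin at its underside
- beaker: steel beaker 80 mm across, 100 mm high; bystander, to be left alone; origin at its underside
Mind the look-alikes: they are no part of the job. What is shaped like the bigA but orange or yellow is not meant.

How it is judged:
By the outcome, as a careful person would: the job done as asked, in the order asked, and still so for the second after the job is handed in, with the robot touching nothing.
It also fails if it takes over 67 s, if anything falls off the work surface, if the arm or the gripper's body presses on something with over 40 N, if the wrist force passes 120 N, or if a joint passes its speed limit or range.

### The arm

A 6-joint arm with a two-finger parallel gripper is mounted at the origin on the work surface. World frame = base frame: x ahead of the robot, y to its left, z up, the work surface at z = 0. Lengths are in m, angles in rad, forces in N, time in s.
With the tool pointing down it reaches from about 0.35 to 0.775 m from the base axis. Payload 7.3 kg.
Tool frame: the origin (TCP) lies at the centre of the arm's flange, where the gripper is bolted on; the fingertips stand 178 mm ahead of it and the grasp point (between the pads) lies 159 mm ahead of it; z points along the fingers, y is the line along which they close (so a half turn about z gives the same grasp; the last joint's range is limited). The gripper opens to 92 mm and grips with 3 to 60 N. Pads are 19 mm wide; open, the fingers measure 130 mm over their backs; the gripper's body (75 mm by 190 mm) begins 47 mm behind the grasp point.
Start: joints at [-0.146, 0.342, 1.524, -0, 1.275, -0.146], TCP at [0.525, 0, 0.405] pointing down, gripper open.
Joint ranges: [-2.53, 2.53], [-0.77, 2.02], [0.04, 2.7], [-1, 4.14], [0.28, 2.66], [-3.11, 3.11]. Speed limits (rad/s): [2.57, 2.57, 3.14, 3.14, 3.14, 3.14].

### API

Orientations are given as [roll, pitch, yaw] about the fixed x, y, z axes, in that order (R = Rz(yaw) Ry(pitch) Rx(roll)).
In Python, from cell import telemetry, vision, ticket gives the robot as it stands.
- The arm moves only by the shell command python3 -m crank 'ROWS' [FORCE]. ROWS is JSON, a list of rows, each a list of 5 numbers: the gripper command: -1 is shut, 1 is fully open, values between are in proportion, then the shift along the tool's x, y, z in mm, then the turn about the tool's z in rad. In form: [[fingers, dx, dy, dz, roll], ...]. A call has 1 to 12 rows; each row is the pose to reach, as a shift and turn from the pose commanded when the call began, along the tool's axes at that moment; what a row does not reach only later rows make up. A row lasts 1/12 s, in which the tool goes at most 41.7 mm and 7.16 degrees, less where a joint would pass 70% of its speed; a pose out of reach is approached as far as the arm can. A call with a gripper value outside its range is refused whole. The fingers move at their own pace and stop on an object; FORCE is the grip in N (left out, the last holds). Time passes only in rows, so rows that repeat a pose let the fingers close. It gives the time, the measured TCP pose, the force, the opening and the grip force at its end, in the units of the state.
- telemetry.observe(): the state, without advancing time (a new reading comes with each control period).
- vision.read_camera(name): name is "scene" or "side" or "wrist"; returns (picture, depth): 420x560x3 uint8, red, green, blue; 420x560 float32, m along the optical axis (not along the pixel's ray), 0 where there is no reading.
- vision.get_calibration(name): a dict with "camera_matrix" (3x3 intrinsics, pixels), "dist" ([k1, k2, p1, p2, k3] as OpenCV has them; the pictures are not rectified), "rvec" (rotation vector, rad) and "tvec" (3), from world to camera coordinates, as OpenCV has them. Camera axes: x right, y down, z forward; pixel columns grow to the right and rows downward; lengths in m; the calibration is good to about 2 mm. A picture is of the moment at which its call begins: read the wrist's pose just before it. get_calibration takes no time and is no camera call; for the wrist camera it gives the pose at the moment of the call.
- ticket.hand_in(): hands the job in; it is judged then, once.
The state is a dict: "time": time; "qpos": joint angles; "qvel": joint speeds; "joint_efforts": joint torques, N m; "tool_pos": TCP position; "tool_rot": TCP orientation; "contact_force": force on the tool from outside, world axes, zero at the start; "torque": the same for the moment, N m; "opening": finger opening in m; "grip_force": force on a finger pad.
Only numpy, scipy, OpenCV 4.12 (cv2) and the standard library are available. Lean on these libraries where they do the work, as an engineer would, in place of code of your own. Each camera call takes 0.05 s, during which the arm holds its last target. There are 200 camera calls.

## Working session

There is one attempt and no reset: what is moved stays moved. The work goes in short steps, Python scripts to look and compute and a shell command to move; the robot and the scene stay as the last step left them, time stands still between calls to the robot, and variables do not carry over. Pictures are saved under pics/ and viewed, at most 10 in all, crops included, and the job is handed in when it is done.

```bash
mkdir -p pics; ls
cat > h.py <<'E'
import numpy as np, cv2
from cell import telemetry, vision, ticket
def snap(n):
    c=vision.get_calibration(n); p,d=vision.read_camera(n); return p,d,c
def cloud(d,c):
    K=np.array(c["camera_matrix"]);D=np.array(c["dist"]);R=cv2.Rodrigues(np.array(c["rvec"],float))[0];t=np.array(c["tvec"],float).ravel()
    h,w=d.shape;u,v=np.meshgrid(np.arange(w),np.arange(h))
    n=cv2.undistortPoints(np.stack([u,v],-1).reshape(-1,1,2).astype(float),K,D).reshape(h,w,2)
    P=np.dstack([n[...,0]*d,n[...,1]*d,d]); return (P-t)@R
def proj(X,c): return cv2.projectPoints(np.array(X,float).reshape(-1,3),np.array(c["rvec"],float),np.array(c["tvec"],float),np.array(c["camera_matrix"]),np.array(c["dist"]))[0].reshape(-1,2)
E
python3 - <<'E'
from h import *
for n in("scene","side"):
    p,d,c=snap(n); cv2.imwrite(f"pics/{n}0.png",p[...,::-1]); np.savez(f"{n}0.npz",p=p,d=d,P=cloud(d,c))
    R=cv2.Rodrigues(np.array(c["rvec"]))[0]; print(n,-R.T@np.array(c["tvec"]).ravel(),c["camera_matrix"])
print(telemetry.observe())
E
```

```text
pics
scene [ 1.0688315  -0.87484835  0.97381087] [[419.66509072   0.         281.14536753]
 [  0.         419.66509072 211.70682963]
 [  0.           0.           1.        ]]
side [ 0.10360132 -0.60239494  0.80139202] [[417.55217564   0.         276.15763293]
 [  0.         417.55217564 213.07369111]
 [  0.           0.           1.        ]]
{'time': 0.1, 'qpos': array([-1.45997984e-01,  3.42623035e-01,  1.52491676e+00, -1.74356235e-05,
        1.27541448e+00, -1.45989188e-01]), 'qvel': array([ 2.72915229e-05,  2.96921836e-04, -3.22492868e-03,  1.06027908e-03,
       -1.22448198e-03,  3.69762244e-04]), 'joint_efforts': array([ 1.49919495e-03, -4.32001984e+01, -2.44694173e+01,  7.19219679e-02,
        5.25739230e-02, -9.79429342e-05]), 'tool_pos': array([5.24873561e-01, 3.95473442e-05, 4.04131530e-01]), 'tool_rot': array([-3.14024309e+00, -1.81581207e-04,  1.57079250e+00]), 'contact_force': array([ 0.05905592, -0.09335837, -0.3695153 ]), 'torque': array([-0.04508908, -0.0378705 , -0.01669773]), 'grip_force': 0.0, 'opening': 0.09172009717456325}
```

View pics/scene0.png

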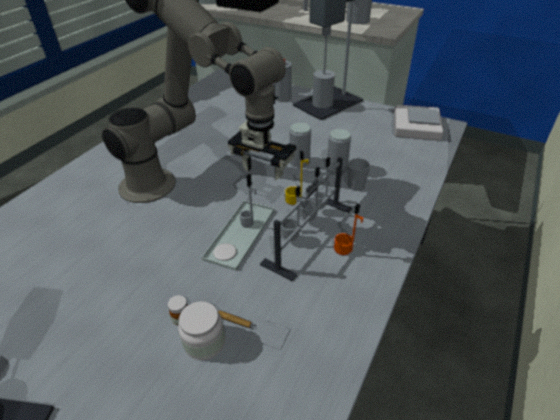

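View pics/side0.png

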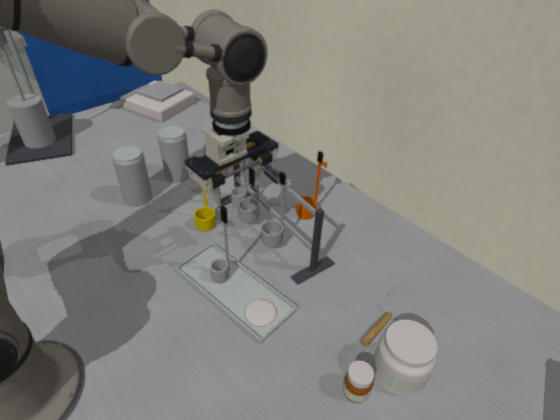

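The scene view shows the dipper's tab at (249,180) and cup at (247,218), with rack posts at (278,245) and (338,180). The side view shows its tab at (224,214) and cup at (220,270), with the near post at (317,240). Next I measure the tabs, posts and cup.

Run:
```python
from h import *
for n in("scene","side"):
    f=np.load(n+"0.npz");p,d,P=f["p"],f["d"],f["P"]
    m=((p.max(-1)<60)&(d>0)&(P[...,2]>.1)&(P[...,2]<.27)&(P[...,0]>.3)&(P[...,0]<.85)&(abs(P[...,1])<.4)).astype(np.uint8)
    k,l,s,ce=cv2.connectedComponentsWithStats(m)
    for i in range(1,k):
        if s[i,4]>5:
            q=P[l==i]; print(n,ce[i].round(0),s[i,4],"med",np.median(q,0).round(4),"min",q.min(0).round(3),"max",q.max(0).round(3))
f=np.load("scene0.npz");P=f["P"]
print("scene cup",P[210:228:3,240:256:3].reshape(-1,3).round(3).tolist())
f=np.load("side0.npz");P=f["P"]
print("side cup",P[258:285:4,208:232:4].reshape(-1,3).round(3).tolist())
```

```text
scene [302. 155.] 35 med [0.5619 0.1929 0.1937] min [0.551 0.186 0.174] max [0.568 0.202 0.209]
scene [249. 164.] 54 med [ 0.4787 -0.0019  0.2497] min [ 0.475 -0.011  0.228] max [0.482 0.014 0.27 ]
scene [328. 162.] 39 med [0.6707 0.1539 0.2205] min [0.666 0.149 0.201] max [0.675 0.167 0.235]
scene [339. 170.] 149 med [0.6901 0.2146 0.1546] min [0.679 0.19  0.101] max [0.698 0.229 0.205]
scene [317. 172.] 47 med [0.6643 0.0908 0.2221] min [0.656 0.084 0.203] max [0.669 0.101 0.239]
scene [249. 180.] 56 med [ 0.4841 -0.0178  0.2011] min [ 0.476 -0.022  0.176] max [ 0.489 -0.004  0.22 ]
scene [313. 188.] 100 med [0.6719 0.0442 0.2   ] min [0.662 0.014 0.149] max [0.678 0.094 0.214]
scene [298. 191.] 39 med [ 0.6531 -0.0208  0.2211] min [ 0.647 -0.026  0.205] max [ 0.656 -0.011  0.236]
scene [357. 209.] 45 med [0.8228 0.0164 0.1936] min [0.816 0.012 0.176] max [0.827 0.03  0.206]
scene [277. 234.] 155 med [ 0.6529 -0.1478  0.1596] min [ 0.641 -0.154  0.1  ] max [ 0.659 -0.125  0.204]
side [320. 157.] 42 med [0.8169 0.0158 0.194 ] min [0.813 0.011 0.177] max [0.823 0.025 0.204]
side [236
[... 1823 characters left out ...]
457, 0.037, 0.003], [0.448, 0.001, 0.04], [0.461, 0.005, 0.028], [0.47, 0.001, 0.024], [0.477, -0.006, 0.026], [0.473, -0.03, 0.048], [0.449, 0.025, 0.004], [0.438, -0.014, 0.045], [0.459, 0.003, 0.016], [0.468, -0.001, 0.013], [0.458, -0.034, 0.049], [0.472, -0.031, 0.036], [0.441, 0.014, 0.004], [0.437, -0.012, 0.031], [0.44, -0.026, 0.04], [0.447, -0.033, 0.042], [0.456, -0.036, 0.037], [0.47, -0.032, 0.024], [0.435, 0.004, 0.003], [0.437, -0.01, 0.014], [0.441, -0.023, 0.023], [0.447, -0.032, 0.026], [0.455, -0.036, 0.024], [0.468, -0.033, 0.011], [0.427, -0.006, 0.003], [0.435, -0.013, 0.004], [0.439, -0.024, 0.01], [0.104, -0.602, 0.801], [0.455, -0.035, 0.008], [0.465, -0.037, 0.002]]
```

Run:
```python
from h import *
from scipy.optimize import least_squares
for n in("scene","side"):
    P=np.load(n+"0.npz")["P"].reshape(-1,3)
    r=np.hypot(P[:,0]-.458,P[:,1]+.014)
    q=P[(r<.035)&(P[:,2]>.010)&(P[:,2]<.046)]
    f=least_squares(lambda c:np.hypot(q[:,0]-c[0],q[:,1]-c[1])-.022,[.458,-.014],loss="soft_l1",f_scale=.002).x
    print(n,"cup",f,len(q))
    for a,b in((.06,.17),(.18,.22)):
        s=P[(np.hypot(P[:,0]-.481,P[:,1]+.019)<.015)&(P[:,2]>a)&(P[:,2]<b)]
        print(" strap",np.median(s,0),len(s), "tray",np.median(P[(r<.06)&(r>.03)&(P[:,2]<.02),2]))
p,d,c=snap("wrist"); cv2.imwrite("pics/w0.png",p[...,::-1]); np.savez("w0.npz",p=p,d=d,P=cloud(d,c))
R=cv2.Rodrigues(np.array(c["rvec"]))[0]; print(-R.T@np.array(c["tvec"]).ravel(),R)
```

```text
scene cup [ 0.46002071 -0.01026719] 151
 strap [ 0.48308581 -0.01404728  0.12119847] 69 tray 0.0049076449337686935
 strap [ 0.48528937 -0.01661247  0.20146108] 60 tray 0.0049076449337686935
side cup [ 0.45832963 -0.01575805] 313
 strap [ 0.48096308 -0.01859722  0.12573297] 121 tray 0.0032555124472382754
 strap [ 0.47903243 -0.02175507  0.20366391] 108 tray 0.0032555124472382754
[0.52536883 0.08477588 0.38473748] [[ 9.99998926e-01 -6.40065170e-04 -1.31825620e-03]
 [-2.01091464e-04 -9.50996161e-01  3.09202621e-01]
 [-1.45156641e-03 -3.09202024e-01 -9.50995269e-01]]
```

View pics/w0.png

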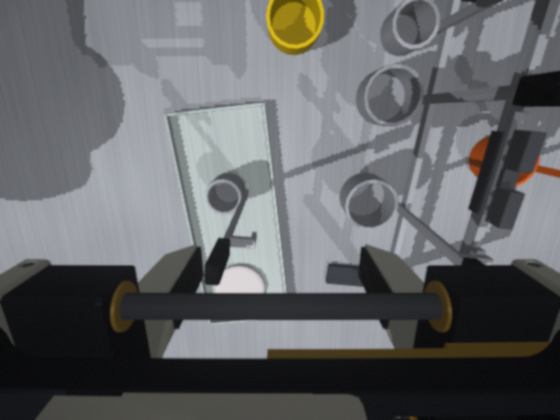

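The wrist view shows the dipper's cup at (224,194), tab at (217,260) and hook at (243,240). The sprung block is at (485-530,130-225), and its notch seems visible near (512,178). I'll measure these from the wrist depth.

Run:
```python
from h import *
from scipy.optimize import least_squares
f=np.load("w0.npz");p,P=f["p"],f["P"]
def fit(uv,R,z0,z1,r0,w=35):
    q=P[uv[1]-w:uv[1]+w,uv[0]-w:uv[0]+w].reshape(-1,3); q=q[(q[:,2]>z0)&(q[:,2]<z1)]
    c=np.median(q,0)[:2]
    return least_squares(lambda c:np.hypot(q[:,0]-c[0],q[:,1]-c[1])-R,c,loss="soft_l1",f_scale=.001).x,len(q)
print("cup",fit((224,194),.021,.040,.056,0,25))
for a in((372,203),(391,96),(416,22)): 
    u,v=a; q=P[max(v-40,0):v+40,u-40:u+40].reshape(-1,3); q=q[(q[:,2]>.04)&(q[:,2]<.1)]; print(a,np.percentile(q[:,2],[5,50,95]).round(3), q.min(0).round(3),q.max(0).round(3))
q=P[230:290,200:262].reshape(-1,3)
for z0,z1 in((.15,.172),(.172,.195),(.195,.215),(.215,.23)):
    s=q[(q[:,2]>z0)&(q[:,2]<z1)]; print(z0,len(s),s.min(0).round(4) if len(s) else 0,s.max(0).round(4) if len(s) else 0,np.median(s,0).round(4) if len(s) else 0)
for v in range(125,232,6): print(v,[tuple((P[v,u]*1000).round(0).astype(int)) for u in range(476,541,8)])
```

```text
cup (array([ 0.45876062, -0.01042156]), 475)
(372, 203) [0.044 0.073 0.082] [ 0.594 -0.058  0.04 ] [0.663 0.032 0.1  ]
(391, 96) [0.044 0.072 0.082] [0.606 0.061 0.04 ] [0.671 0.127 0.092]
(416, 22) [0.044 0.073 0.083] [0.626 0.128 0.04 ] [0.68 0.18 0.1 ]
0.15 389 [ 0.4801 -0.0193  0.1517] [ 0.5049 -0.0087  0.1702] [ 0.4941 -0.0122  0.1682]
0.172 190 [ 0.4778 -0.02    0.179 ] [ 0.4873 -0.0046  0.195 ] [ 0.4852 -0.0057  0.1869]
0.195 296 [ 0.4774 -0.0197  0.1952] [ 0.4874 -0.0042  0.2149] [ 0.4848 -0.0057  0.2059]
0.215 430 [ 0.4763 -0.0206  0.215 ] [0.4874 0.0105 0.2299] [ 0.4817 -0.011   0.2184]
125 [(np.int64(767), np.int64(68), np.int64(1)), (np.int64(776), np.int64(68), np.int64(1)), (np.int64(525), np.int64(85), np.int64(385)), (np.int64(669), np.int64(76), np.int64(182)), (np.int64(669), np.int64(76), np.int64(188)), (np.int64(673), np.int64(76), np.int64(191)), (np.int64(828), np.int64(68), np.int64(0)), (np.int64(838), np.int64(68), np.int64(0)), (np.int64(848), np.int64(68), np.int64(0))]
131 [(np.int64(768), np.int64(60), np.int64(1)), (np.int64(779), np.int64(60), np.int64
[... 6265 characters left out ...]
 np.int64(204)), (np.int64(662), np.int64(19), np.int64(210)), (np.int64(667), np.int64(19), np.int64(209)), (np.int64(847), np.int64(-59), np.int64(1)), (np.int64(860), np.int64(-60), np.int64(0)), (np.int64(870), np.int64(-59), np.int64(1)), (np.int64(882), np.int64(-60), np.int64(0))]
227 [(np.int64(662), np.int64(7), np.int64(189)), (np.int64(666), np.int64(8), np.int64(191)), (np.int64(816), np.int64(-68), np.int64(0)), (np.int64(663), np.int64(15), np.int64(210)), (np.int64(667), np.int64(16), np.int64(211)), (np.int64(850), np.int64(-68), np.int64(0)), (np.int64(861), np.int64(-68), np.int64(0)), (np.int64(871), np.int64(-68), np.int64(2)), (np.int64(884), np.int64(-68), np.int64(0))]
```

Run:
```python
from h import *
f=np.load("w0.npz");p,P=f["p"],f["P"]
q=P[230:290,200:262].reshape(-1,3)
s=q[(q[:,2]>.216)&(q[:,2]<.222)&(q[:,1]<0)]; print("tab",cv2.minAreaRect((s[:,:2]*1000).astype(np.float32)),np.median(s[:,2]))
s=q[(q[:,2]>.160)&(q[:,2]<.172)&(q[:,0]>.486)]; print("hook",cv2.minAreaRect((s[:,:2]*1000).astype(np.float32)),np.median(s[:,2]), np.polyfit(s[:,0],s[:,1],1)[0])
B=P[125:235,476:541].reshape(-1,3)
s=B[(B[:,2]>.2075)&(B[:,2]<.213)&(B[:,0]<.69)&(B[:,0]>.65)]; print("top",cv2.minAreaRect((s[:,:2]*1000).astype(np.float32)),len(s))
for y in np.arange(10,82,4)/1000:
    t=s[abs(s[:,1]-y)<.002]
    if len(t): print(round(y,3),len(t),np.percentile(t[:,0],[3,97]).round(4))
n=B[(B[:,2]>.197)&(B[:,2]<.2035)&(B[:,0]>.6665)&(B[:,0]<.68)]; print("notch",n.min(0),n.max(0),np.median(n,0),len(n))
```

```text
tab ((481.8153381347656, -12.771785736083984), (15.947086334228516, 10.21898078918457), 85.15070343017578) 0.21833770860412455
hook ((495.3308410644531, -14.234573364257812), (8.68406867980957, 18.840282440185547), 85.07013702392578) 0.16846138823914747 -0.061444156151958286
top ((668.8396606445312, 44.03901672363281), (60.09392166137695, 12.085302352905273), 84.25003814697266) 1461
0.014 37 [0.6612 0.6708]
0.018 116 [0.6608 0.6708]
0.022 112 [0.6613 0.6709]
0.026 112 [0.6617 0.6709]
0.03 118 [0.6622 0.6722]
0.034 115 [0.6626 0.672 ]
0.038 80 [0.6633 0.6728]
0.05 67 [0.6642 0.6739]
0.054 134 [0.6642 0.6743]
0.058 141 [0.6652 0.6752]
0.062 140 [0.6654 0.6751]
0.066 124 [0.6658 0.6745]
0.07 110 [0.6661 0.6736]
0.074 55 [0.6663 0.6725]
notch [0.66650349 0.03768098 0.19705638] [0.67440842 0.07424556 0.20349797] [0.6685244  0.04584214 0.20034854] 301
```

```bash
python3 -m crank '[[1,-6,-22,-8,0.04],[1,-13,-43,-8,0.085],[1,-13,-43,-8,0.085],[1,-13,-43,10,0.085],[1,-13,-43,30,0.085],[1,-13,-43,42,0.085],[1,-13,-43,42,0.085],[1,-13,-43,42,0.085]]'
```

```text
time: 0.82
tool_pos: [0.4822, -0.0129, 0.3624]
tool_rot: [-3.14, -0.0, 1.486]
contact_force: [0.5, 0.4, 1.1]
opening: 0.0917
grip_force: 0.0
```

```bash
python3 -m crank '[[-1,0,0,0,0],[-1,0,0,0,0],[-1,0,0,0,0],[-1,0,0,0,0],[-1,0,0,0,0],[-1,0,0,0,0],[-1,0,0,0,0],[-1,0,0,0,0]]' 30
```

```text
time: 1.48
tool_pos: [0.482, -0.013, 0.3628]
tool_rot: [3.141, 0.0, 1.486]
contact_force: [-0.5, 0.4, -0.1]
opening: 0.043
grip_force: 0.0
```

```bash
python3 -m crank '[[-1,0,0,0,0],[-1,0,0,0,0],[-1,0,0,0,0],[-1,0,0,0,0],[-1,0,0,0,0],[-1,0,0,0,0],[-1,0,0,0,0],[-1,0,0,0,0],[-1,0,0,0,0]]' 30
```

```text
time: 2.23
tool_pos: [0.4819, -0.013, 0.3627]
tool_rot: [-3.141, -0.0, 1.486]
contact_force: [-1.9, 0.1, 1.1]
opening: 0.0096
grip_force: 30.0
```

Run:
```python
from h import *
from scipy.optimize import least_squares
P=np.load("w0.npz")["P"]
a=-.1; ex=np.array([np.cos(a),np.sin(a)]); ey=np.array([-np.sin(a),np.cos(a)])
n=np.array([.6685,.0445])
for nm,(u,v),w,R in(("A",(391,96),34,.029),("B",(372,203),34,.029),("outer",(416,22),22,.022)):
    q=P[max(v-w,0):v+w,u-w:u+w].reshape(-1,3); q=q[(q[:,2]>.065)&(q[:,2]<.086)]
    z=np.percentile(q[:,2],[50,95]); c=np.median(q,0)[:2]
    r=least_squares(lambda c:np.hypot(q[:,0]-c[0],q[:,1]-c[1])-c[2],[*c,R],loss="soft_l1",f_scale=.001).x
    print(nm,r,z,len(q),"rel notch",(r[:2]-n)@ex,(r[:2]-n)@ey)
# tabs and notch edges along rack y
B=P[120:235,470:560].reshape(-1,3); B=B[(B[:,0]>.655)&(B[:,0]<.68)&(B[:,2]<.24)]
y=(B[:,:2]-n)@ey; x=(B[:,:2]-n)@ex
for yy in np.arange(-.012,.012,.001):
    t=B[(abs(y-yy)<.0005)&(x>-.004)&(x<.004)]; print(round(yy*1000),len(t),np.median(t[:,2]).round(4) if len(t) else 0,end="; ")
```

```text
A [0.63369649 0.09748963 0.02679293] [0.07399794 0.07619802] 1219 rel notch -0.03991976982155828 0.04925034641116687
B [ 0.62374206 -0.01248057  0.02759999] [0.07417984 0.08161682] 1168 rel notch -0.03884576908224949 -0.06116423891236725
outer [0.64702521 0.16007104 0.01909785] [0.07407431 0.07600864] 697 rel notch -0.032905357722729595 0.11284976439508476
-12 45 0.2091; -11 47 0.2036; -10 47 0.2042; -9 42 0.2081; -8 54 0.2014; -7 56 0.2081; -6 69 0.2013; -5 35 0.1984; -4 38 0.1989; -3 39 0.1985; -2 41 0.1989; -1 33 0.1993; 0 42 0.1997; 1 38 0.1937; 2 44 0.1996; 3 40 0.1978; 4 41 0.1994; 5 35 0.1907; 6 66 0.2024; 7 49 0.2007; 8 56 0.2023; 9 50 0.2044; 10 58 0.203; 11 50 0.2034;
```

```bash
python3 -m crank '[[-1,0,0,-8,0],[-1,0,0,-22,0],[-1,0,0,-40,0],[-1,0,0,-58,0],[-1,0,0,-76,0],[-1,0,0,-94,0],[-1,0,0,-106,0],[-1,0,0,-112,0],[-1,0,0,-112,0],[-1,0,0,-112,0]]' 30
python3 -m crank '[[-1,4,8,0,0],[-1,10,24,0,0],[-1,18,44,0,0],[-1,26,64,0,0],[-1,34,84,0,0],[-1,42,104,0,0],[-1,50,124,0,0],[-1,58,143,0,0.005],[-1,65,159,0,0.01],[-1,68,168,0,0.015],[-1,69,171,0,0.015],[-1,69,171,0,0.015]]'
python3 -m crank '[[-1,0,0,0,0],[-1,0,0,0,0]]'
python3 - <<'E'
from h import *
p,d,c=snap("wrist"); cv2.imwrite("pics/w1.png",p[...,::-1]); np.savez("w1.npz",p=p,d=d,P=cloud(d,c))
print(telemetry.observe())
E
```

```text
time: 3.07
tool_pos: [0.4819, -0.013, 0.4744]
tool_rot: [-3.141, -0.0, 1.486]
contact_force: [-1.1, 0.1, -2.3]
opening: 0.0095
grip_force: 30.0
time: 4.07
tool_pos: [0.6591, 0.0416, 0.4727]
tool_rot: [-3.139, 0.0, 1.471]
contact_force: [1.0, 0.4, -2.3]
opening: 0.0098
grip_force: 30.0
time: 4.23
tool_pos: [0.6579, 0.0412, 0.4746]
tool_rot: [-3.141, 0.0, 1.471]
contact_force: [1.0, -0.0, -2.1]
opening: 0.0099
grip_force: 30.0
{'time': 4.2833, 'qpos': array([-5.37784477e-02,  5.71255049e-01,  9.66037913e-01, -1.20187161e-04,
        1.60442656e+00,  4.64002704e-02]), 'qvel': array([-0.00044474, -0.00764522, -0.00127055,  0.00203766, -0.00063514,
       -0.00045906]), 'joint_efforts': array([ 7.93043920e-02, -5.76245427e+01, -2.73943877e+01,  8.79498012e-02,
        6.44720835e-02, -6.12536332e-04]), 'tool_pos': array([0.6577826 , 0.04108509, 0.4748877 ]), 'tool_rot': array([-3.14147149e+00,  1.25875234e-04,  1.47061358e+00]), 'contact_force': array([ 0.25465272, -0.76251633, -2.18549196]), 'torque': array([-0.03808227, -0.00985683,  0.03858021]), 'grip_force': 29.99965935945511, 'opening': 0.009685053869543143}
```

View pics/w1.png

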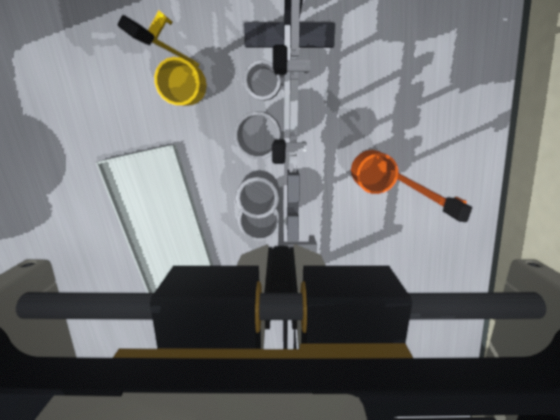

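The wrist view shows the held dipper with its cup at (258,196) and hook at (298,242). The block is at (293,192), bigA's cup at (260,133) and the bar at column 290. I'll measure the held hook and cup relative to the block in this one view.

Run:
```python
from h import *
from scipy.optimize import least_squares
P=np.load("w1.npz")["P"]
Q=P[150:262,225:330].reshape(-1,3)
a=-.1; ex=np.array([np.cos(a),np.sin(a)]); ey=np.array([-np.sin(a),np.cos(a)])
def loc(q): d=q[:,:2]-[.6685,.0445]; return np.c_[d@ex,d@ey]*1000
s=Q[(Q[:,2]>.268)&(Q[:,2]<.292)&(Q[:,0]>.655)]; L=loc(s); print("hook",len(s),cv2.minAreaRect(L.astype(np.float32)),np.percentile(s[:,2],[5,50,95]))
s=Q[(Q[:,2]>.140)&(Q[:,2]<.175)&(Q[:,0]<.66)]; L=loc(s); r=least_squares(lambda c:np.hypot(L[:,0]-c[0],L[:,1]-c[1])-c[2],[-34,-4,22],loss="soft_l1",f_scale=1).x; print("cup",len(s),r,np.percentile(s[:,2],[5,50,95]))
T=P[150:240,270:330].reshape(-1,3); s=T[(T[:,2]>.2065)&(T[:,2]<.2135)]; L=loc(s); print("top",len(s),cv2.minAreaRect(L.astype(np.float32)))
print(np.histogram(L[:,1],np.arange(-40,40,2)))
s=P[90:180,235:280].reshape(-1,3); s=s[(s[:,2]>.065)&(s[:,2]<.08)]; L=loc(s); print("bigA",least_squares(lambda c:np.hypot(L[:,0]-c[0],L[:,1]-c[1])-c[2],[-40,49,28],loss="soft_l1",f_scale=1).x,len(s))
```

```text
hook 317 ((-0.6573524475097656, -2.128720283508301), (8.359161376953125, 27.87971305847168), 79.63981628417969) [0.27010654 0.27926889 0.29012537]
cup 866 [-33.45040503  -3.10619374  19.64937831] [0.14219999 0.15915169 0.16137639]
top 645 ((-2.7906951904296875, 7.885076522827148), (74.233154296875, 16.978099822998047), 89.55902099609375)
(array([ 0,  0,  0,  0,  0, 13, 22, 25, 26, 25, 24, 28, 26, 27, 24, 24, 34,
        3,  0, 10,  0,  0,  0, 22, 27, 29, 28, 25, 28, 29, 25, 28, 32, 25,
       34,  1,  0,  0,  0]), array([-40, -38, -36, -34, -32, -30, -28, -26, -24, -22, -20, -18, -16,
       -14, -12, -10,  -8,  -6,  -4,  -2,   0,   2,   4,   6,   8,  10,
        12,  14,  16,  18,  20,  22,  24,  26,  28,  30,  32,  34,  36,
        38]))
bigA [-38.59156421  52.04278685  27.18511262] 597
```

Run:
```python
from h import *
f=np.load("w1.npz");P=f["P"]
a=-.1; ex=np.array([np.cos(a),np.sin(a)]); ey=np.array([-np.sin(a),np.cos(a)])
def loc(q): d=q[:,:2]-[.6685,.0445]; return np.c_[d@ex,d@ey]*1000
Q=P[225:262,260:330].reshape(-1,3)
s=Q[(Q[:,2]>.26)&(Q[:,2]<.292)]; L=loc(s)
for x in range(-20,20,2):
    m=abs(L[:,0]-x)<1
    if m.sum(): print(x,m.sum(),np.percentile(L[m,1],[5,50,95]).round(1),np.percentile(s[m,2],[5,50,95]).round(4))
cv2.imwrite("pics/w1c.png",cv2.resize(f["p"][150:270,220:340,::-1],(600,600),interpolation=cv2.INTER_CUBIC))
```

```text
-14 3 [2.6 3.1 3.4] [0.2914 0.2916 0.2919]
-12 28 [-1.  -0.5  3.2] [0.2618 0.2723 0.2917]
-10 46 [-1.  -0.7  3.2] [0.2627 0.2742 0.2907]
-8 31 [-1.1 -0.7  3.1] [0.2613 0.2766 0.2912]
-6 19 [-1.7 -0.7  2.9] [0.2761 0.2798 0.2909]
-4 21 [-4.9 -0.6 -0.1] [0.2759 0.2803 0.281 ]
-2 14 [-1.9 -0.8 -0.4] [0.275  0.2785 0.2808]
0 10 [-1.  -0.5 -0.2] [0.276  0.2776 0.2798]
2 16 [-1.2 -0.6 -0.4] [0.2757 0.279  0.2814]
4 19 [-2.1 -0.8 -0.4] [0.2752 0.2792 0.2809]
6 23 [-3.2 -1.  -0.1] [0.2756 0.2801 0.2807]
8 28 [-3.5 -1.3 -0.3] [0.275  0.2802 0.2813]
10 51 [-4.6 -1.  -0.4] [0.2667 0.2768 0.2809]
12 48 [-5.6 -1.  -0.4] [0.2673 0.2795 0.2809]
```

View pics/w1c.png

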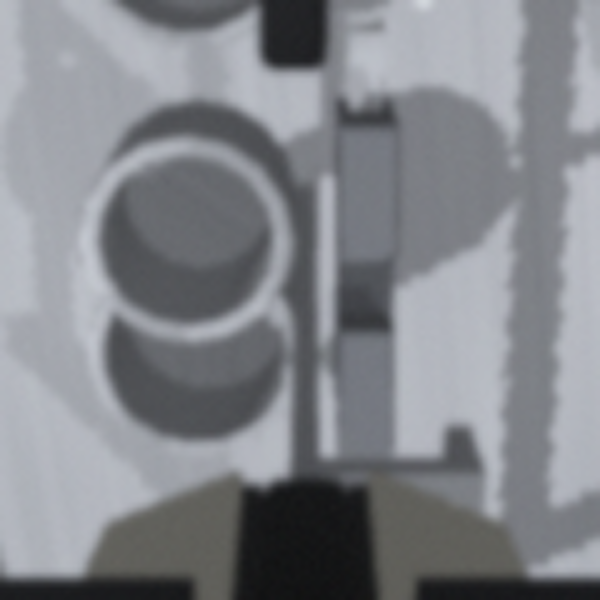

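```bash
python3 -m crank '[[-1,0,-0.5,4,0],[-1,0,-0.5,10,0],[-1,0,-0.5,16,0],[-1,0,-0.5,22,0],[-1,0,-0.5,28,0],[-1,0,-0.5,34,0],[-1,0,-0.5,40,0],[-1,0,-0.5,46,0],[-1,0,-0.5,52,0],[-1,0,-0.5,57,0],[-1,0,-0.5,60,0],[-1,0,-0.5,60,0]]'
python3 -m crank '[[-1,0,0,0,0],[-1,0,0,0,0]]'
```

```text
time: 5.28
tool_pos: [0.6577, 0.0413, 0.4138]
tool_rot: [-3.14, 0.0, 1.471]
contact_force: [-0.6, 0.4, -1.5]
opening: 0.0094
grip_force: 30.0
time: 5.45
tool_pos: [0.6578, 0.0413, 0.4152]
tool_rot: [3.141, -0.0, 1.471]
contact_force: [0.1, -0.6, -1.5]
opening: 0.0099
grip_force: 30.0
```

```bash
python3 -m crank '[[-1,1,0,1,0],[-1,2.5,0,2,0],[-1,4,0,2,0],[-1,5,0,2,0],[-1,5,0,2,0],[-1,5,0,2,0]]'
python3 - <<'E'
from h import *
p,d,c=snap("wrist");P=cloud(d,c); cv2.imwrite("pics/w2c.png",cv2.resize(p[110:260,210:350,::-1],(560,600),interpolation=cv2.INTER_CUBIC))
a=-.1; ex=np.array([np.cos(a),np.sin(a)]); ey=np.array([-np.sin(a),np.cos(a)])
Q=P[100:265,250:340].reshape(-1,3); Q=Q[(Q[:,2]>.15)&(Q[:,2]<.25)]
D=Q[:,:2]-[.6685,.0445]; L=np.c_[D@ex,D@ey]*1000
for y in range(-12,16):
    o=[]
    for x0,x1 in((-14,-6),(-5,5),(7,14)):
        m=(abs(L[:,1]-y)<.5)&(L[:,0]>x0)&(L[:,0]<x1); o.append((int(m.sum()),(np.percentile(Q[m,2],[50,95])*1000).round(1).tolist() if m.sum() else 0))
    print(y,o)
print(telemetry.observe()["contact_force"])
E
```

```text
time: 5.95
tool_pos: [0.6583, 0.0464, 0.4128]
tool_rot: [3.141, 0.0, 1.471]
contact_force: [-1.1, -1.0, -1.7]
opening: 0.0096
grip_force: 30.0
-12 [(0, 0), (0, 0), (0, 0)]
-11 [(0, 0), (0, 0), (0, 0)]
-10 [(0, 0), (0, 0), (0, 0)]
-9 [(0, 0), (0, 0), (0, 0)]
-8 [(0, 0), (0, 0), (0, 0)]
-7 [(0, 0), (1, [185.3, 185.3]), (0, 0)]
-6 [(0, 0), (1, [186.5, 186.5]), (0, 0)]
-5 [(0, 0), (2, [186.4, 186.5]), (0, 0)]
-4 [(0, 0), (1, [186.1, 186.1]), (0, 0)]
-3 [(0, 0), (1, [185.7, 185.7]), (0, 0)]
-2 [(0, 0), (3, [185.5, 185.9]), (0, 0)]
-1 [(0, 0), (12, [200.3, 200.8]), (1, [218.8, 218.8])]
0 [(0, 0), (24, [200.5, 201.2]), (5, [218.5, 219.1])]
1 [(0, 0), (17, [200.0, 204.9]), (11, [218.8, 219.6])]
2 [(0, 0), (10, [200.8, 219.1]), (11, [218.7, 219.9])]
3 [(0, 0), (11, [218.5, 219.0]), (15, [218.8, 219.7])]
4 [(78, [191.4, 217.9]), (32, [217.1, 219.1]), (42, [214.7, 219.7])]
5 [(130, [195.0, 217.1]), (40, [216.2, 219.2]), (41, [214.0, 218.6])]
6 [(0, 0), (9, [209.8, 210.1]), (0, 0)]
7 [(1, [235.6, 235.6]), (21, [210.2, 210.7]), (0, 0)]
8 [(99, [237.6, 248.6]), (17, [209.9, 210.9]), (0, 0)]
9 [(144, [240.3, 249.2]), (30, [210.2, 211.2]), (0, 0)]
10 [(1, [235.9, 235.9]), (24, [210.1, 241.7]), (0, 0)]
11 [(0, 0), (65, [239.5, 249.0]), (0, 0)]
12 [(0, 0), (87, [240.8, 248.7]), (14, [248.4, 249.7])]
13 [(0, 0), (107, [243.3, 249.5]), (16, [248.1, 249.6])]
14 [(0, 0), (21, [210.3, 210.6]), (0, 0)]
15 [(0, 0), (22, [210.2, 211.6]), (0, 0)]
[ 0.34985526  0.11311462 -2.56072908]
```

View pics/w2c.png

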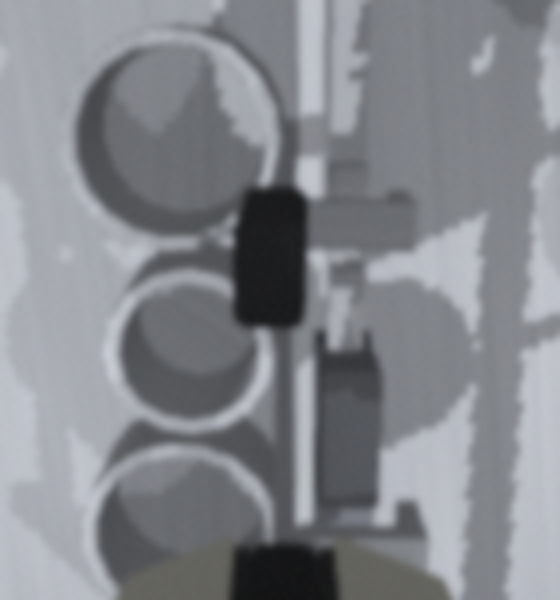

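The crop shows the hook at (365,525) entering just beside the notch's upper edge, with the cup at (190,350) and bigA's cup at (180,130), a thin gap between them. The hook is about 0.5 to 1 mm too far to +y, so I'll shift it back 0.5 mm and lower gently.

```bash
python3 -m crank '[[-1,-0.5,0,0,0],[-1,-0.5,0,1,0],[-1,-0.5,0,2,0],[-1,-0.5,0,3,0],[-1,-0.5,0,4,0],[-1,-0.5,0,5,0],[-1,-0.5,0,6,0],[-1,-0.5,0,6,0],[-1,-0.5,0,6,0]]'
```

```text
time: 6.75
tool_pos: [0.6582, 0.0458, 0.4066]
tool_rot: [-3.141, 0.0, 1.471]
contact_force: [-0.5, 0.1, -2.9]
opening: 0.0099
grip_force: 30.0
```

```bash
python3 -m crank '[[-1,0,0,1,0],[-1,0,0,2,0],[-1,0,0,3,0],[-1,0,0,4,0],[-1,0,0,5,0],[-1,0,0,6,0],[-1,0,0,6,0],[-1,0,0,6,0]]'
```

```text
time: 7.42
tool_pos: [0.6582, 0.0458, 0.4007]
tool_rot: [-3.142, 0.0, 1.471]
contact_force: [-0.1, 0.5, -2.8]
opening: 0.0094
grip_force: 30.0
```

```bash
python3 -m crank '[[-1,0,0,0.7,0],[-1,0,0,1.4,0],[-1,0,0,2,0],[-1,0,0,2,0],[-1,0,0,2,0]]'; python3 -m crank '[[-1,0,0,0.5,0],[-1,0,0,1,0],[-1,0,0,1,0],[-1,0,0,1,0]]'
```

```text
time: 7.83
tool_pos: [0.6582, 0.0458, 0.3989]
tool_rot: [3.141, -0.0, 1.471]
contact_force: [-0.5, 0.8, -1.0]
opening: 0.0099
grip_force: 30.0
time: 8.17
tool_pos: [0.6582, 0.0458, 0.398]
tool_rot: [3.141, -0.0, 1.471]
contact_force: [-1.0, -0.1, 0.1]
opening: 0.0099
grip_force: 30.0
```

Run:
```python
from h import *
p,d,c=snap("wrist");P=cloud(d,c)
a=-.1; ex=np.array([np.cos(a),np.sin(a)]); ey=np.array([-np.sin(a),np.cos(a)])
Q=P[100:265,250:340].reshape(-1,3); Q=Q[(Q[:,2]>.15)&(Q[:,2]<.25)]
D=Q[:,:2]-[.6685,.0445]; L=np.c_[D@ex,D@ey]*1000
for y in range(-2,32,2):
    o=[]
    for x0,x1 in((-5,5),(7,14)):
        m=(abs(L[:,1]-y)<1)&(L[:,0]>x0)&(L[:,0]<x1); o.append((int(m.sum()),(np.percentile(Q[m,2],[10,50,90])*1000).round(1).tolist() if m.sum() else 0))
    print(y,o)
```

```text
-2 [(1, [203.2, 203.2, 203.2]), (4, [203.0, 203.3, 203.9])]
0 [(1, [203.6, 203.6, 203.6]), (17, [203.0, 203.7, 204.6])]
2 [(9, [199.9, 204.2, 204.7]), (26, [203.2, 203.8, 204.5])]
4 [(20, [195.1, 203.6, 204.8]), (81, [191.0, 199.7, 204.1])]
6 [(19, [187.0, 208.5, 209.3]), (0, 0)]
8 [(48, [208.0, 208.7, 209.6]), (0, 0)]
10 [(131, [208.4, 224.6, 238.1]), (0, 0)]
12 [(328, [209.0, 233.1, 242.7]), (112, [233.0, 238.9, 243.6])]
14 [(52, [207.7, 208.8, 209.5]), (0, 0)]
16 [(50, [207.7, 208.7, 209.4]), (0, 0)]
18 [(53, [207.7, 208.7, 209.3]), (0, 0)]
20 [(51, [207.8, 208.8, 209.7]), (0, 0)]
22 [(55, [207.4, 208.7, 209.5]), (0, 0)]
24 [(50, [207.8, 208.7, 209.6]), (0, 0)]
26 [(56, [207.8, 208.7, 209.4]), (0, 0)]
28 [(87, [183.0, 208.4, 209.3]), (0, 0)]
30 [(143, [190.6, 201.8, 208.5]), (0, 0)]
```

The block has sunk 1.3 mm and the crest underside is 10 mm below the block top, so the hook is fully home. Releasing.

```bash
python3 -m crank '[[-0.7,0,0,0,0],[-0.6,0,0,0,0],[-0.4,0,0,0,0],[-0.2,0,0,0,0],[-0.2,0,0,0,0],[-0.2,0,0,0,0],[-0.2,0,0,0,0],[-0.2,0,0,0,0]]'
```

```text
time: 8.88
tool_pos: [0.6582, 0.0458, 0.3978]
tool_rot: [3.142, -0.0, 1.471]
contact_force: [-0.0, -0.2, 0.3]
opening: 0.037
grip_force: 0.0
```

```bash
python3 -m crank '[[-0.2,0,0,-4,0],[-0.2,0,0,-12,0],[-0.2,0,0,-24,0],[-0.2,0,0,-40,0],[-0.2,0,0,-60,0],[-0.2,0,0,-80,0],[-0.2,0,0,-100,0],[-0.2,0,0,-110,0],[-0.2,0,0,-110,0],[-0.2,0,0,-110,0]]'
python3 -m crank '[[0,-15,0,0,0],[0,-40,0,0,0],[0,-65,0,0,0],[0,-85,0,0,0],[0,-95,0,0,0],[0,-100,0,0,0],[0,-100,0,0,0],[0,-100,0,0,0]]'
python3 - <<'E'
from h import *
p,d,c=snap("wrist");P=cloud(d,c); cv2.imwrite("pics/w3.png",p[...,::-1])
a=-.1; ex=np.array([np.cos(a),np.sin(a)]); ey=np.array([-np.sin(a),np.cos(a)])
Q=P.reshape(-1,3); D=Q[:,:2]-[.6685,.0445]; L=np.c_[D@ex,D@ey]*1000
for y in range(-24,36,3):
    o=[]
    for x0,x1 in((-14,-7),(-4,4),(8,13)):
        m=(abs(L[:,1]-y)<1.5)&(L[:,0]>x0)&(L[:,0]<x1)&(Q[:,2]>.18)&(Q[:,2]<.27); o.append((int(m.sum()),(np.percentile(Q[m,2],[10,50,90])*1000).round(1).tolist() if m.sum() else 0))
    print(y,o)
E
```

```text
time: 9.72
tool_pos: [0.658, 0.0458, 0.5085]
tool_rot: [3.14, -0.0, 1.471]
contact_force: [-0.5, -0.5, -0.2]
opening: 0.0365
grip_force: 0.0
time: 10.38
tool_pos: [0.6482, -0.0534, 0.5074]
tool_rot: [-3.141, -0.001, 1.471]
contact_force: [-0.4, 0.6, -0.2]
opening: 0.046
grip_force: 0.0
-24 [(0, 0), (27, [208.0, 208.7, 209.2]), (0, 0)]
-21 [(0, 0), (36, [207.9, 209.2, 210.0]), (0, 0)]
-18 [(0, 0), (27, [208.2, 208.7, 209.5]), (0, 0)]
-15 [(0, 0), (36, [208.0, 208.7, 209.2]), (0, 0)]
-12 [(0, 0), (30, [207.7, 209.0, 209.8]), (0, 0)]
-9 [(27, [235.1, 251.9, 253.5]), (33, [207.6, 208.6, 209.5]), (0, 0)]
-6 [(36, [252.7, 253.6, 254.5]), (34, [198.3, 199.8, 208.8]), (6, [203.7, 204.2, 204.6])]
-3 [(37, [252.7, 253.4, 254.5]), (29, [203.0, 203.7, 204.9]), (17, [202.9, 204.0, 204.7])]
0 [(43, [252.6, 253.6, 254.6]), (35, [203.2, 204.0, 204.5]), (21, [203.0, 203.9, 204.8])]
3 [(36, [253.1, 253.8, 254.5]), (27, [198.8, 203.5, 204.6]), (10, [203.1, 204.0, 204.7])]
6 [(43, [252.1, 253.3, 254.2]), (40, [199.4, 208.3, 209.3]), (0, 0)]
9 [(2, [250.8, 251.0, 251.3]), (32, [207.8, 208.5, 209.7]), (0, 0)]
12 [(0, 0), (38, [207.8, 209.0, 209.7]), (0, 0)]
15 [(0, 0), (40, [207.7, 208.5, 209.6]), (0, 0)]
18 [(0, 0), (39, [208.2, 209.0, 209.6]), (0, 0)]
21 [(0, 0), (36, [207.6, 208.8, 209.7]), (0, 0)]
24 [(0, 0), (37, [207.4, 208.8, 209.7]), (0, 0)]
27 [(0, 0), (38, [207.7, 208.8, 209.9]), (0, 0)]
30 [(0, 0), (9, [207.8, 208.5, 208.8]), (0, 0)]
33 [(0, 0), (22, [189.6, 190.8, 191.3]), (0, 0)]
```

View pics/w3.png

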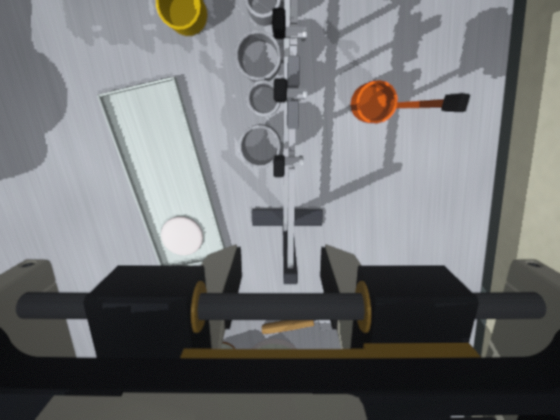

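The view shows the small dipper hanging upright at (265,98) between the big cups at (260,55) and (262,145). All four are hung and the lid is undisturbed at (181,235). The hook sits 10 mm deep in the notch, so I'm handing in.

```bash
python3 -m crank '[[0,0,0,0,0],[0,0,0,0,0],[0,0,0,0,0],[0,0,0,0,0]]'; python3 -c "from cell import ticket; print(ticket.hand_in())"
```

```text
time: 10.77
tool_pos: [0.6483, -0.0532, 0.5078]
tool_rot: [3.141, -0.0, 1.472]
contact_force: [-0.3, -0.1, 0.2]
opening: 0.0457
grip_force: 0.0
the job is handed in; nothing more can be done
None
```

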